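Turn the mosaic turntable back one notch

ROBOT

A 7-joint arm with a two-finger parallel gripper is mounted at the origin on the work surface. World frame = base frame: x ahead of the robot, y to its left, z up, the work surface at z = 0. Lengths are in m, angles in rad, forces in N, time in s.
With the tool pointing down it reaches from about 0.35 to 0.9 m from the base axis. Payload 19.9 kg.
Tool frame: the origin (TCP) lies at the very end of the fingers, on their centre line; the grasp point (between the pads) lies 19 mm behind it (pinch_z is the distance from the TCP to the grasp point, in m); z points along the fingers, y is the direction in which the jaws open and shut (so a half turn about z gives the same grasp; the last joint's range is limited). The gripper opens to 85 mm and grips with 20 to 120 N. Pads are 22 mm wide; open, the fingers measure 114 mm over their backs; the gripper's body (76 mm by 85 mm) begins 54 mm behind the grasp point. The pads swing forward as they close: fully open they stand 13 mm farther back than shut.
Start: joints at [-1.159, 0.417, -0.01, 1.614, 0.005, 1.111, -0.053], TCP at [0.273, 0.562, 0.231] pointing down, gripper open.
Joint ranges: [-2.81, 2.81], [-0.39, 2.02], [-1.27, 1.25], [0.06, 2.57], [-1.19, 4.33], [0.19, 2], [-2.82, 2.82]. Speed limits (rad/s): [1.89, 1.89, 2.39, 2.39, 3.01, 3.01, 3.01].

INTERFACE

Orientations are given as a unit quaternion [w, x, y, z].
In Python, from bench import read_state, get_image, finish_job, pinch_z gives the robot as it stands.
- The arm moves only by the tool move_arm, never from a script. Its argument "plan" is a list of rows, each an object with "linear": the shift along the tool's x, y, z in mm, a list of three; "delta_rot": the turn, a rotation vector about the tool's x, y, z in degrees, a list of three; "grip": the opening, from 0 (shut) to 1 (fully open). In form: [{"linear": [dx, dy, dz], "delta_rot": [wx, wy, wz], "grip": grip}, ...]. A call has 1 to 8 rows; each row is the pose to reach, as a shift and turn from the pose commanded when the call began, along the tool's axes at that moment; what a row does not reach only later rows make up. A row lasts 1/10 s, in which the tool goes at most 50 mm and 8.59 degrees, less where a joint would pass 70% of its speed; a pose out of reach is approached as far as the arm can. A call with a gripper value outside its range is refused whole. The fingers move at their own pace and stop on an object; the grip force is fixed at half the most. Time passes only in rows, so rows that repeat a pose let the fingers close. It gives the time, the measured TCP pose, the force and the opening at its end, in the units of the state.
- read_state(): the state, without advancing time (a new reading comes with each control period).
- get_image(name): name is "side" or "top"; returns a dict with "color" (384x512x3 uint8, red, green, blue), "K" (3x3 intrinsics, pixels), "dist_coeffs" ([k1, k2, p1, p2, k3] as OpenCV has them; the pictures are not rectified), "extrinsics" (4x4, takes a point from camera to world coordinates). Camera axes: x right, y down, z forward; pixel columns grow to the right and rows downward; lengths in m; the calibration is good to about 2 mm. A picture is of the moment at which its call begins. There is no depth.
- finish_job(): hands the job in, once; it reports no verdict.
The state is a dict: "time_s": time; "joint_positions": joint angles; "joint_vel": joint speeds; "joint_efforts": joint torques, N m; "tool_pos": TCP position; "ee_rot": TCP orientation; "force": force on the tool from outside, world axes, zero at the start; "torque": the same for the moment, N m; "finger_gap": finger opening in m.
Only numpy, scipy, OpenCV 4.12 (cv2) and the standard library are available. Lean on these libraries where they do the work, as an engineer would, in place of code of your own. Each camera call takes 0.05 s, during which the arm holds its last target. There are 200 camera calls.

TASK

The round mosaic on the ratchet turntable has been turned one notch too far. Pushing only with a fingertip, lift the pawl out of its notch by its thumb tab, push the wheel back (clockwise from above) by one of its pegs just one notch and no more, then push the tab back so that the pawl drops fully into the new notch. Push gently, do not grip or pinch anything, and leave the jar, the tin and the loose tiles on the stand where they are.

Things in the scene. Friction and masses are not known exactly. Their poses are not given: they have to be found in the camera images.
- stand: Fixed stand, turned and placed anew each time. Origin on the wheel's axis at table height, z up, x pointing level from the wheel's axis to the pawl's hinge. Its plywood board, 350 x 330 x 15 mm, spans x -125 to +225, y -165 to +165 mm. The pawl's bracket (35 mm wide, top 72 mm above the table) stands at x 142 to 168 mm.
- turntable (a joint): Turn of the wheel, rad, positive counter-clockwise from above (forward). Starts near 0, the pawl's nose in its notch with +-0.1 rad play. One notch is 36 degrees (0.628 rad). Backward is clockwise, negative; the upright tooth faces stop it while the pawl is down. Slight friction (about 2 N at a peg): it stays where it is left.
- wheel_center (a point): On the wheel's axis, 55 mm above the table (tooth tops); turns with the wheel (z up), axes as the stand's at joint value 0. Aluminium disc 220 mm across, upper face 42 mm above the table; 10 dark ramp teeth along its rim (radius 88 to 110 mm, up to 13 mm high) with flat notches 17 degrees wide between; in the middle a half-laid round mosaic, 110 mm across, top 52 mm above the table.
- peg_a (a point): Centre of the top of one of the five plain steel pegs by which the wheel is pushed: 12 mm thick, upright, 72 mm from the wheel's axis, tops 92 mm and feet 42 mm above the table. In wheel_center's axes they are at 18 (this one), 90, 162, 234 and 306 degrees from x towards y.
- pawl (a joint): Lift of the pawl, rad: 0 = down on its stop, nose at the bottom of the notch (11 mm below the tooth tops); the nose is clear of the teeth above 0.24; upper stop at 0.9. The hinge is stiff (about 2 to 3 N at the tab) and stays where it is left: it does not fall or spring back.
- pawl_pivot (a point): Middle of the pawl's hinge, 155 mm from the wheel's axis, 62 mm above the table; the hinge lies level, across the stand's x. From here the steel pawl arm (12 mm wide, 10 mm thick, level when down) runs 63 mm towards the wheel's axis, the nose (9 mm wide) under its end; a flat thumb tab stands up from the hinge.
- tab_tip (a point): Middle of the upper edge of the pawl's thumb tab, 62 mm from the hinge; tab 28 mm wide along the hinge, 6 mm thick. Pawl down: it leans 20 degrees towards the wheel, tip 120 mm above the table. Pushing it level away from the wheel lifts the nose by the angle it tips; pushing it back towards the wheel lowers the nose.
- jar: closed amber glue jar, 42 mm across, 55 mm tall, standing on the stand's board; a bystander, leave it alone (origin under its middle)
- bar_tile: loose bar-shaped tile 45 x 20 x 14 mm on the stand's board; a bystander, leave it alone (origin under its middle)
- square_tile: loose square tile 32 x 32 x 12 mm on the stand's board; a bystander, leave it alone (origin under its middle)
- scrap_tile: loose white tile 40 x 26 x 14 mm on the stand's board; a bystander, leave it alone (origin under its middle)
- tin: small round closed tin, 36 mm across, 28 mm tall, on the stand's board; a bystander, leave it alone (origin under its middle)

How it is judged:
By the outcome, as a careful person would: the job done as asked, in the order asked, and still so for the second after the job is handed in, with the robot touching nothing.
It also fails if it takes over 51 s, if anything falls off the work surface, if the arm or the gripper's body presses on something with over 40 N, if the wrist force passes 120 N, or if a joint passes its speed limit or range.

## Working session

There is one attempt and no reset: what is moved stays moved. The work goes in short steps, Python scripts to look and compute and a tool call to move; the robot and the scene stay as the last step left them, time stands still between calls to the robot, and variables do not carry over. Pictures are saved under pics/ and viewed, about 8 in all and at most 12, crops included, and the job is handed in when it is done.

Besides the shell and the picture viewer there is one more tool, called after "Call:" by a JSON object that holds its "name" and its "arguments", one argument or row to a line. move_arm: Moves the arm, as the interface text tells. Its arguments: {"type":"object","properties":{"plan":{"type":"array"}},"required":["plan"]}

```bash
mkdir -p pics; ls; cat > h.py <<'E'
import numpy as np,cv2
from bench import *
def snap(n,f):
    im=get_image(n); cv2.imwrite(f,cv2.cvtColor(im['color'],cv2.COLOR_RGB2BGR)); np.savez('pics/'+n+'.npz',**{k:np.array(v) for k,v in im.items()}); return im
E
python3 - <<'E'
from h import *
for n in('top','side'):
    im=snap(n,f'pics/{n}1.png'); print(im['K'],im['dist_coeffs'],np.round(im['extrinsics'],3))
a=cv2.imread('pics/top1.png');print(read_state())
E
```

```text
pics
[[368.16785488   0.         253.55717677]
 [  0.         368.16785488 189.05539106]
 [  0.           0.           1.        ]] [0.0058193 0.        0.        0.        0.       ] [[ 0.012 -0.992  0.124  0.514]
 [-1.    -0.015 -0.02   0.029]
 [ 0.022 -0.124 -0.992  0.806]
 [ 0.     0.     0.     1.   ]]
[[415.53868896   0.         263.30381366]
 [  0.         415.53868896 190.32482598]
 [  0.           0.           1.        ]] [-0.08579304  0.          0.          0.          0.        ] [[ 0.651 -0.484  0.584  0.028]
 [-0.759 -0.424  0.495 -0.489]
 [ 0.008 -0.766 -0.643  0.732]
 [ 0.     0.     0.     1.   ]]
{'time_s': 0.1, 'joint_positions': array([-1.15950838,  0.41789543, -0.01024592,  1.61412915,  0.00471653,
        1.11073073, -0.05302983]), 'joint_vel': array([ 9.61713771e-04, -1.27519842e-03, -4.31306896e-05, -1.78605388e-03,
        6.70852821e-04, -4.09718770e-04,  1.42358124e-03]), 'joint_efforts': array([ 2.06276651e-03, -8.65820289e+01,  6.81311600e-01, -4.35635018e+01,
        1.94226141e-02,  4.92099876e-03, -5.61906677e-05]), 'tool_pos': array([0.2733209 , 0.56170208, 0.2307285 ]), 'ee_rot': array([-6.59340202e-05,  2.24497405e-01,  9.74474520e-01, -5.66565560e-04]), 'force': array([0.38030592, 0.31553705, 0.48909716]), 'torque': array([-0.05254059, -0.00833986, -0.00930048]), 'finger_gap': 0.08535043092450292}
```

View pics/top1.png

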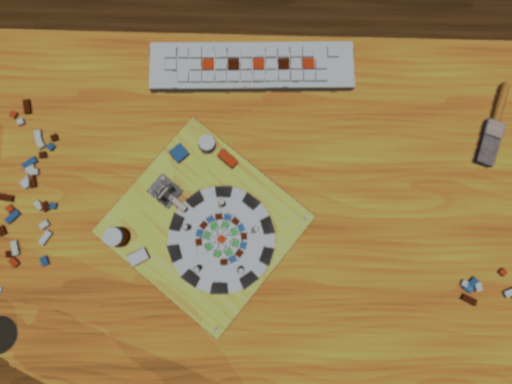

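View pics/side1.png

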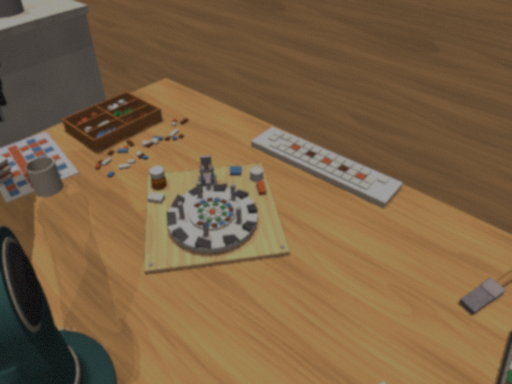

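The top view shows the board with corners near (195,118), (313,216), (217,338) and (93,231). The wheel centre is near (221,240) and the pawl near (170,192). Next I'll view an enlarged crop.

```bash
python3 - <<'E'
import cv2
a=cv2.imread('pics/top1.png')[112:342,90:320]
cv2.imwrite('pics/c1.png',cv2.resize(a[:150,:],None,fx=3.4,fy=3.4,interpolation=cv2.INTER_CUBIC))
b=cv2.imread('pics/side1.png')[140:280,135:300]
cv2.imwrite('pics/c2.png',cv2.resize(b,None,fx=4,fy=4,interpolation=cv2.INTER_CUBIC))
E
```

```text
(no output)
```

View pics/c1.png

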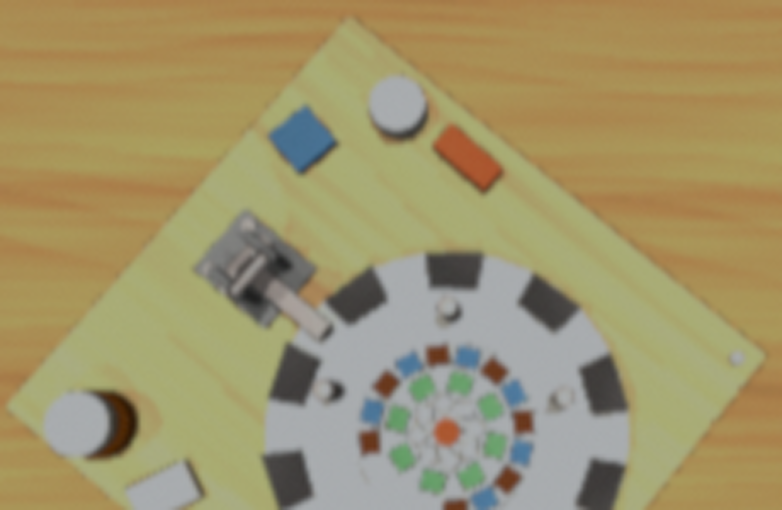

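View pics/c2.png

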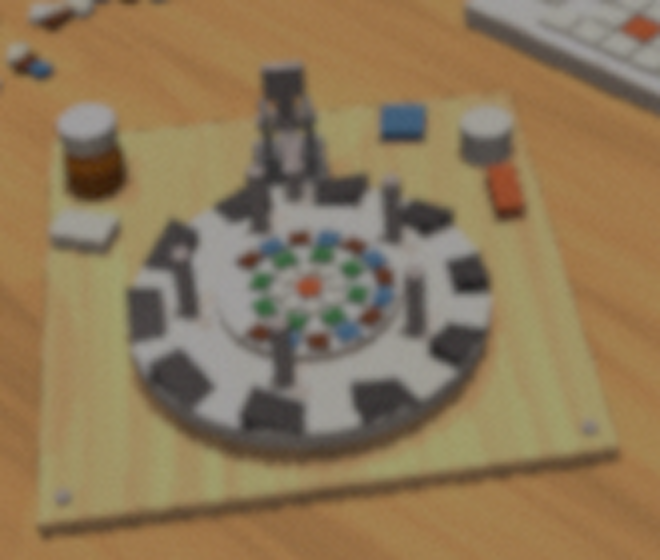

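The crops show clear board corners, the tab top edge at about (283,67) in the side crop, and the peg tops. Next I'll fit the stand pose and wheel angle.

```bash
cat >> h.py <<'E'
def proj(n,P,cam=None):
    d=np.load(f'pics/{n}.npz'); T=np.linalg.inv(d['extrinsics'])
    r,_=cv2.Rodrigues(T[:3,:3]); return cv2.projectPoints(np.array(P,float).reshape(-1,1,3),r,T[:3,3],d['K'],d['dist_coeffs'])[0][:,0]
def S2W(p,P):
    c,s=np.cos(p[2]),np.sin(p[2]); P=np.atleast_2d(P)
    return np.c_[p[0]+c*P[:,0]-s*P[:,1],p[1]+s*P[:,0]+c*P[:,1],P[:,2]]
def pegs(w): 
    a=np.radians([18,90,162,234,306])+w; return np.c_[.072*np.cos(a),.072*np.sin(a),0*a+.092]
E
python3 - <<'E'
from h import *
from scipy.optimize import least_squares
C=np.array([[.225,.165,.015],[.225,-.165,.015],[-.125,-.165,.015],[-.125,.165,.015]])
ct=lambda q:(np.array(q)+.5)/3.4-.5+[90,112]
cs=lambda q:(np.array(q)+.5)/4-.5+[135,140]
top=np.vstack([ct([[7,407],[351,16],[765,356]]),[[217,338]]])
tp=ct([[322,391],[449,302],[565,393]]) # pegs 0,4,3
side=cs([[508,93],[617,450],[40,524]]) # corners 1,2,3
# side peg tops guess: pegs 4,3,2,1 
sp=cs([[392,180],[412,270],[284,333],[180,253]])
mos=cs([[309,287]]);mt=ct([[447,432]])
def f(p):
    cen=S2W(p,[[0,0,.052]]); W=S2W(p,C);G=S2W(p,pegs(p[3]))
    o=lambda k:p[4+2*k:6+2*k]
    return np.vstack([proj('top',W)-top,proj('top',G[[0,4,3]])-tp,proj('top',cen)-mt,
      proj('side',W[1:])-side,proj('side',G[[4,3,2,1]])-sp,proj('side',cen)-mos])
r=least_squares(lambda p:f(p).ravel(),[.41,.11,np.radians(40),0],loss='soft_l1')
p=r.x;print(p[:3],np.degrees(p[2]),p[3]);print(np.round(f(p),1).tolist())
np.save('p.npy',p)
tab=S2W(p,[[.155-.0212,0,.120],[.155,0,.062]]);print(tab)
print('tab px side',(proj('side',tab)-[135,140])*4,'top',(proj('top',tab)-[90,112])*3.4)
print(S2W(p,pegs(p[3])))
print('bystanders');
E
```

```text
[0.50597207 0.07686285 0.89382844] 51.2125970226814 0.04429023263624239
[[-1.1, -0.1], [-0.0, -1.0], [2.0, -0.1], [0.5, 2.5], [0.5, 0.2], [-0.4, 1.2], [0.3, 0.8], [0.5, 0.2], [0.8, -1.0], [1.2, -1.4], [-1.1, -0.4], [-0.4, -0.8], [0.9, -0.5], [-0.8, -3.2], [0.2, -0.1], [0.1, -0.5]]
[[0.58978873 0.1811567  0.12      ]
 [0.6030691  0.19768158 0.062     ]]
tab px side [[281.31332131  63.70359278]
 [285.86092835 116.69129203]] top [[252.38408816 276.16525325]
 [246.76086693 264.58178127]]
[[0.52851958 0.14524128 0.092     ]
 [0.44790788 0.1194369  0.092     ]
 [0.44753892 0.03479662 0.092     ]
 [0.52792259 0.00829044 0.092     ]
 [0.57797138 0.07654899 0.092     ]]
bystanders
```

Call:
{"name": "move_arm", "arguments": {
  "plan": [
    {"linear":[-50,-27,0],"delta_rot":[0,0,3],"grip":0},
    {"linear":[-100,-55,0],"delta_rot":[0,0,6],"grip":0},
    {"linear":[-150,-82,0],"delta_rot":[0,0,9],"grip":0},
    {"linear":[-200,-109,0],"delta_rot":[0,0,12.8],"grip":0},
    {"linear":[-240,-131,0],"delta_rot":[0,0,12.8],"grip":0},
    {"linear":[-285,-155,0],"delta_rot":[0,0,12.8],"grip":0},
    {"linear":[-330,-180,0],"delta_rot":[0,0,12.8],"grip":0},
    {"linear":[-375,-204,0],"delta_rot":[0,0,12.8],"grip":0}
  ]
}}

```text
time_s: 0.9
tool_pos: [0.5064, 0.2345, 0.2313]
ee_rot: [-0.0, 0.332, 0.943, -0.0]
force: [0.3, 1.4, 0.7]
finger_gap: -0.0003
```

```bash
cat > st.py <<'E'
from h import *
from scipy.spatial.transform import Rotation as R
s=read_state();p=np.load('p.npy')
c,n=np.cos(p[2]),np.sin(p[2]);M=np.array([[c,n,0],[-n,c,0],[0,0,1]])
q=s['ee_rot'];T=R.from_quat([*q[1:],q[0]]).as_matrix()
print('t',s['time_s'],'stand xyz mm',np.round(M@(s['tool_pos']-[p[0],p[1],0])*1e3,1),'F stand',np.round(M@s['force'],1),'gap',round(s['finger_gap'],4))
print('tool axes in stand\n',np.round(M@T,3))
E
python3 st.py
```

```text
t 0.9 stand xyz mm [123.1  98.4 231.3] F stand [1.3 0.7 0.7] gap -0.0003
tool axes in stand
 [[-0.001  1.    -0.   ]
 [ 1.     0.001  0.   ]
 [ 0.    -0.    -1.   ]]
```

Call:
{"name": "move_arm", "arguments": {
  "plan": [
    {"linear":[-37,-11,0],"delta_rot":[0,0,0],"grip":0},
    {"linear":[-74,-22,20],"delta_rot":[0,0,0],"grip":0},
    {"linear":[-74,-22,50],"delta_rot":[0,0,0],"grip":0},
    {"linear":[-74,-22,80],"delta_rot":[0,0,0],"grip":0},
    {"linear":[-74,-22,90],"delta_rot":[0,0,0],"grip":0},
    {"linear":[-74,-22,90],"delta_rot":[0,0,0],"grip":0},
    {"linear":[-74,-22,90],"delta_rot":[0,0,0],"grip":0}
  ]
}}

```text
time_s: 1.6
tool_pos: [0.5501, 0.1732, 0.1424]
ee_rot: [0.0, 0.332, 0.943, 0.0]
force: [-0.6, 0.4, 1.0]
finger_gap: -0.0
```

```bash
python3 st.py
```

```text
t 1.6 stand xyz mm [102.7  26.  142.4] F stand [-0.1  0.7  1. ] gap -0.0
tool axes in stand
 [[-0.001  1.     0.001]
 [ 1.     0.001 -0.001]
 [-0.001  0.001 -1.   ]]
```

Call:
{"name": "move_arm", "arguments": {
  "plan": [
    {"linear":[-26,-8,0],"delta_rot":[0,0,0],"grip":0},
    {"linear":[-26,-8,15],"delta_rot":[0,0,0],"grip":0},
    {"linear":[-26,-8,34],"delta_rot":[0,0,0],"grip":0},
    {"linear":[-26,-8,34],"delta_rot":[0,0,0],"grip":0},
    {"linear":[-26,-8,34],"delta_rot":[0,0,0],"grip":0}
  ]
}}

```text
time_s: 2.1
tool_pos: [0.5652, 0.1507, 0.1083]
ee_rot: [0.0, 0.332, 0.943, 0.0]
force: [-0.3, -0.3, 0.5]
finger_gap: -0.0002
```

```bash
python3 st.py;python3 - <<'E'
from h import *
a=snap('side','pics/s2.png')['color'][:,:,::-1]
b=snap('top','pics/t2.png')['color'][:,:,::-1]
A=cv2.resize(a[100:240,150:265],None,fx=4,fy=4);B=cv2.resize(b[160:300,130:245],None,fx=4,fy=4)
cv2.imwrite('pics/d2.png',np.hstack([A,B])[:, :800] if 0 else cv2.resize(np.hstack([A,B]),(800,487)))
E
```

```text
t 2.1 stand xyz mm [9.470e+01 1.000e-01 1.083e+02] F stand [-0.4 -0.   0.5] gap -0.0002
tool axes in stand
 [[-0.001  1.     0.001]
 [ 1.     0.001 -0.   ]
 [-0.     0.001 -1.   ]]
```

View pics/d2.png

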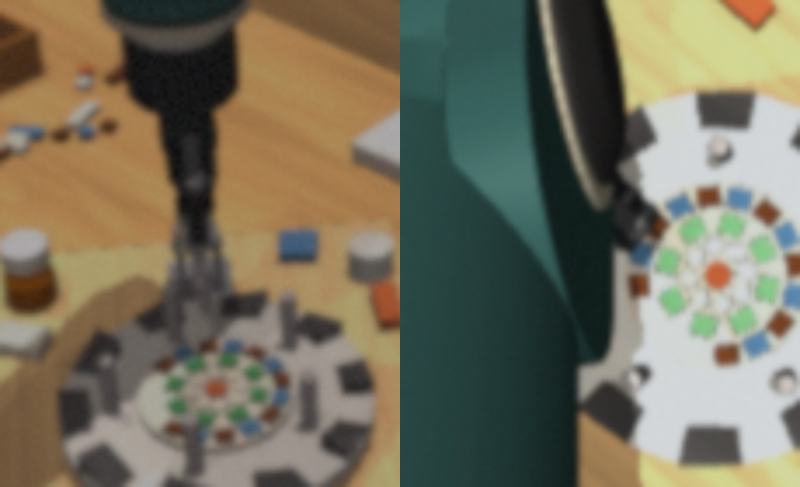

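The finger stands in front of the tab, above the pegs (side crop around (195,290)). Next I'll push slowly.

Call:
{"name": "move_arm", "arguments": {
  "plan": [
    {"linear":[0,6,0],"delta_rot":[0,0,0],"grip":0},
    {"linear":[0,11,0],"delta_rot":[0,0,0],"grip":0},
    {"linear":[0,14,0],"delta_rot":[0,0,0],"grip":0},
    {"linear":[0,17,0],"delta_rot":[0,0,0],"grip":0},
    {"linear":[0,20,0],"delta_rot":[0,0,0],"grip":0},
    {"linear":[0,23,0],"delta_rot":[0,0,0],"grip":0},
    {"linear":[0,26,0],"delta_rot":[0,0,0],"grip":0}
  ]
}}

```text
time_s: 2.9
tool_pos: [0.5813, 0.1708, 0.1073]
ee_rot: [-0.0, 0.332, 0.943, -0.0]
force: [0.7, -0.0, -0.3]
finger_gap: -0.0001
```

```bash
python3 st.py
```

```text
t 2.9 stand xyz mm [1.204e+02 1.000e-01 1.073e+02] F stand [ 0.4 -0.5 -0.3] gap -0.0001
tool axes in stand
 [[-0.001  1.    -0.   ]
 [ 1.     0.001  0.   ]
 [ 0.    -0.    -1.   ]]
```

Call:
{"name": "move_arm", "arguments": {
  "plan": [
    {"linear":[0,2,0],"delta_rot":[0,0,0],"grip":0},
    {"linear":[0,4,0],"delta_rot":[0,0,0],"grip":0},
    {"linear":[0,6,0],"delta_rot":[0,0,0],"grip":0},
    {"linear":[0,8,0],"delta_rot":[0,0,0],"grip":0}
  ]
}}

```text
time_s: 3.3
tool_pos: [0.5862, 0.1769, 0.1073]
ee_rot: [0.0, 0.332, 0.943, -0.0]
force: [-1.4, -1.9, 1.4]
finger_gap: -0.0001
```

```bash
python3 st.py
```

```text
t 3.3 stand xyz mm [1.282e+02 1.000e-01 1.073e+02] F stand [-2.3 -0.1  1.4] gap -0.0001
tool axes in stand
 [[-0.001  1.    -0.   ]
 [ 1.     0.001 -0.   ]
 [-0.    -0.    -1.   ]]
```

Call:
{"name": "move_arm", "arguments": {
  "plan": [
    {"linear":[0,3,0],"delta_rot":[0,0,0],"grip":0},
    {"linear":[0,6,0],"delta_rot":[0,0,0],"grip":0},
    {"linear":[0,9,0],"delta_rot":[0,0,0],"grip":0},
    {"linear":[0,12,0],"delta_rot":[0,0,0],"grip":0},
    {"linear":[0,15,0],"delta_rot":[0,0,0],"grip":0},
    {"linear":[0,18,0],"delta_rot":[0,0,0],"grip":0},
    {"linear":[0,21,0],"delta_rot":[0,0,0],"grip":0},
    {"linear":[0,21,0],"delta_rot":[0,0,0],"grip":0}
  ]
}}

```text
time_s: 4.1
tool_pos: [0.5995, 0.1937, 0.1072]
ee_rot: [0.0, 0.332, 0.943, 0.0]
force: [0.2, -0.2, 0.9]
finger_gap: 0.0002
```

```bash
python3 st.py
```

```text
t 4.1 stand xyz mm [149.6   0.3 107.2] F stand [-0.  -0.2  0.9] gap 0.0002
tool axes in stand
 [[-0.001  1.     0.   ]
 [ 1.     0.001 -0.   ]
 [-0.     0.    -1.   ]]
```

Call:
{"name": "move_arm", "arguments": {
  "plan": [
    {"linear":[0,-15,0],"delta_rot":[0,0,0],"grip":0},
    {"linear":[0,-40,0],"delta_rot":[0,0,0],"grip":0},
    {"linear":[0,-60,-25],"delta_rot":[0,0,0],"grip":0},
    {"linear":[10,-90,-50],"delta_rot":[0,0,0],"grip":0},
    {"linear":[30,-130,-60],"delta_rot":[0,0,0],"grip":0},
    {"linear":[55,-165,-60],"delta_rot":[0,0,0],"grip":0},
    {"linear":[72,-190,-60],"delta_rot":[0,0,0],"grip":0},
    {"linear":[72,-190,-60],"delta_rot":[0,0,0],"grip":0}
  ]
}}

```text
time_s: 4.9
tool_pos: [0.4214, 0.0894, 0.1676]
ee_rot: [-0.0, 0.332, 0.943, 0.0]
force: [0.2, 0.1, 0.7]
finger_gap: 0.0001
```

```bash
python3 st.py;python3 - <<'E'
from h import *
a=snap('side','pics/s3.png')['color'][:,:,::-1]
b=snap('top','pics/t3.png')['color'][:,:,::-1]
A=cv2.resize(a[140:270,135:275],None,fx=4,fy=4);B=cv2.resize(b[160:290,130:270],None,fx=4,fy=4)
cv2.imwrite('pics/d3.png',cv2.resize(np.hstack([A,B]),(800,371)))
E
```

```text
t 4.9 stand xyz mm [-43.2  73.7 167.6] F stand [ 0.2 -0.1  0.7] gap 0.0001
tool axes in stand
 [[-0.     1.     0.   ]
 [ 1.     0.     0.001]
 [ 0.001  0.    -1.   ]]
```

View pics/d3.png

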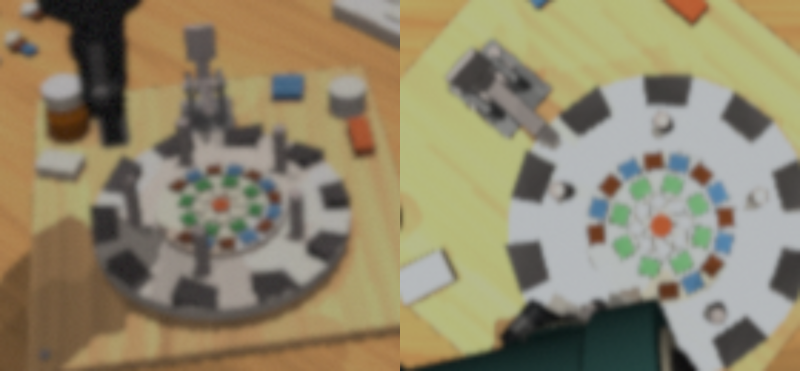

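The pawl is visibly raised: the tab edge is at about (200,27) in the crop and the wheel has not turned. I'll quantify the lift and refit the wheel angle from the pegs.

```bash
python3 - <<'E'
from h import *
p=np.load('p.npy')
for l in(0,.25,.35,.45,.55,.65):
    a=l-.349; P=S2W(p,[[.155+.062*np.sin(a),0,.062+.062*np.cos(a)]]); 
    n=S2W(p,[[.155-.063*np.cos(l),0,.062+.063*np.sin(l)+.005]])
    print(l,np.round((proj('side',P)-[135,140])*2.857),'arm end top',np.round((proj('top',n)-[130,160])*2.857))
for w in(0,.044,.09): G=S2W(p,pegs(w));print(w,np.round((proj('top',G[[0,4,3,2]])-[130,160])*2.857).tolist(),np.round((proj('side',G[[1,2,3,4]])-[135,140])*2.857).tolist())
E
```

```text
0 [[201.  45.]] arm end top [[160. 141.]]
0.25 [[199.  33.]] arm end top [[154. 138.]]
0.35 [[199.  28.]] arm end top [[150. 136.]]
0.45 [[198.  25.]] arm end top [[146. 133.]]
0.55 [[198.  22.]] arm end top [[141. 129.]]
0.65 [[198.  20.]] arm end top [[136. 125.]]
0 [[158.0, 186.0], [265.0, 119.0], [362.0, 199.0], [315.0, 318.0]] [[128.0, 177.0], [195.0, 227.0], [294.0, 193.0], [280.0, 127.0]]
0.044 [[157.0, 191.0], [261.0, 119.0], [360.0, 194.0], [319.0, 316.0]] [[128.0, 179.0], [199.0, 228.0], [296.0, 190.0], [278.0, 125.0]]
0.09 [[155.0, 196.0], [256.0, 119.0], [359.0, 190.0], [323.0, 313.0]] [[128.0, 182.0], [204.0, 228.0], [297.0, 188.0], [275.0, 124.0]]
```

Call:
{"name": "move_arm", "arguments": {
  "plan": [
    {"linear":[-2,0,30],"delta_rot":[0,0,0],"grip":0},
    {"linear":[-2,0,60],"delta_rot":[0,0,0],"grip":0},
    {"linear":[-2,0,95],"delta_rot":[0,0,0],"grip":0},
    {"linear":[-2,8,95],"delta_rot":[0,0,0],"grip":0},
    {"linear":[-2,15,95],"delta_rot":[0,0,0],"grip":0},
    {"linear":[-2,19,95],"delta_rot":[0,0,0],"grip":0},
    {"linear":[-2,21,95],"delta_rot":[0,0,0],"grip":0}
  ]
}}

```text
time_s: 5.7
tool_pos: [0.4401, 0.106, 0.0736]
ee_rot: [0.001, 0.331, 0.943, 0.001]
force: [-2.0, -2.7, 2.2]
finger_gap: 0.0002
```

Call:
{"name": "move_arm", "arguments": {
  "plan": [
    {"linear":[0,2,0],"delta_rot":[0,0,0],"grip":0},
    {"linear":[0,4,0],"delta_rot":[0,0,0],"grip":0}
  ]
}}

```text
time_s: 5.9
tool_pos: [0.4417, 0.1085, 0.0729]
ee_rot: [0.0, 0.332, 0.943, 0.0]
force: [-1.4, -1.8, 1.8]
finger_gap: -0.0
```

Call:
{"name": "move_arm", "arguments": {
  "plan": [
    {"linear":[0,2,0],"delta_rot":[0,0,0],"grip":0},
    {"linear":[0,4,0],"delta_rot":[0,0,0],"grip":0}
  ]
}}

```text
time_s: 6.1
tool_pos: [0.444, 0.1115, 0.0724]
ee_rot: [0.0, 0.332, 0.943, -0.0]
force: [-1.0, -1.7, 1.7]
finger_gap: -0.0003
```

Call:
{"name": "move_arm", "arguments": {
  "plan": [
    {"linear":[0,2,0],"delta_rot":[0,0,0],"grip":0},
    {"linear":[0,4,0],"delta_rot":[0,0,0],"grip":0}
  ]
}}

```text
time_s: 6.3
tool_pos: [0.4466, 0.1147, 0.0723]
ee_rot: [0.0, 0.332, 0.943, -0.0]
force: [-0.6, -2.1, 1.6]
finger_gap: 0.0002
```

```bash
python3 st.py
```

```text
t 6.3 stand xyz mm [-7.7 70.  72.3] F stand [-2.  -0.9  1.6] gap 0.0002
tool axes in stand
 [[-0.001  1.    -0.   ]
 [ 1.     0.001 -0.   ]
 [-0.    -0.    -1.   ]]
```

Call:
{"name": "move_arm", "arguments": {
  "plan": [
    {"linear":[0,3,0],"delta_rot":[0,0,0],"grip":0},
    {"linear":[-1,6,0],"delta_rot":[0,0,0],"grip":0},
    {"linear":[-2,9,0],"delta_rot":[0,0,0],"grip":0},
    {"linear":[-3,12,0],"delta_rot":[0,0,0],"grip":0},
    {"linear":[-4,15,0],"delta_rot":[0,0,0],"grip":0},
    {"linear":[-5,18,0],"delta_rot":[0,0,0],"grip":0},
    {"linear":[-6,21,0],"delta_rot":[0,0,0],"grip":0},
    {"linear":[-7,24,0],"delta_rot":[0,0,0],"grip":0}
  ]
}}

```text
time_s: 7.1
tool_pos: [0.4672, 0.1289, 0.0723]
ee_rot: [0.0, 0.332, 0.943, -0.0]
force: [-1.7, -3.5, 0.2]
finger_gap: -0.0004
```

```bash
python3 st.py;python3 - <<'E'
from h import *
a=snap('side','pics/s4.png')['color'][:,:,::-1]
b=snap('top','pics/t4.png')['color'][:,:,::-1]
A=cv2.resize(a[140:270,135:275],None,fx=4,fy=4);B=cv2.resize(b[160:290,150:290],None,fx=4,fy=4)
cv2.imwrite('pics/d4.png',cv2.resize(np.hstack([A,B]),(800,371)))
p=np.load('p.npy')
for w in(-.4,-.5,-.6): G=S2W(p,pegs(w));print(w,(np.round((proj('top',G)-[150,160])*2.857)+[400,0]).tolist(),np.round((proj('side',G)-[135,140])*2.857).tolist())
E
```

```text
t 7.1 stand xyz mm [16.3 62.9 72.3] F stand [-3.8 -0.9  0.2] gap -0.0004
tool axes in stand
 [[-0.001  1.    -0.   ]
 [ 1.     0.001 -0.   ]
 [-0.    -0.    -1.   ]]
-0.4 [[525.0, 151.0], [504.0, 277.0], [618.0, 334.0], [707.0, 242.0], [649.0, 130.0]] [[216.0, 112.0], [134.0, 154.0], [162.0, 219.0], [271.0, 212.0], [298.0, 145.0]]
-0.5 [[533.0, 144.0], [500.0, 267.0], [607.0, 335.0], [705.0, 252.0], [658.0, 135.0]] [[225.0, 112.0], [137.0, 149.0], [155.0, 215.0], [263.0, 216.0], [301.0, 150.0]]
-0.6 [[542.0, 137.0], [496.0, 256.0], [596.0, 336.0], [702.0, 263.0], [667.0, 141.0]] [[233.0, 112.0], [141.0, 143.0], [149.0, 211.0], [255.0, 220.0], [303.0, 155.0]]
```

View pics/d4.png

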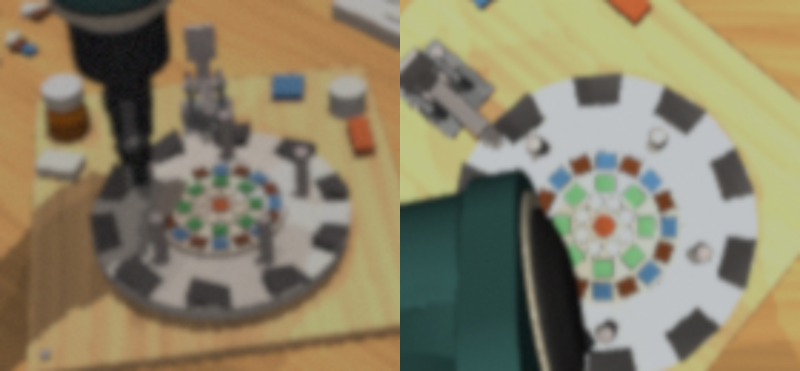

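The wheel is at about -0.48 rad: the pegs in the top crop are at (533,145), (655,137), (703,252) and (606,335). It needs about 9 mm more, then I'll retreat and check.

Call:
{"name": "move_arm", "arguments": {
  "plan": [
    {"linear":[-1,2,0],"delta_rot":[0,0,0],"grip":0},
    {"linear":[-2,4,0],"delta_rot":[0,0,0],"grip":0},
    {"linear":[-3,6,0],"delta_rot":[0,0,0],"grip":0},
    {"linear":[-4,8,0],"delta_rot":[0,0,0],"grip":0},
    {"linear":[-4,9,0],"delta_rot":[0,0,0],"grip":0},
    {"linear":[-4,9,0],"delta_rot":[0,0,0],"grip":0}
  ]
}}

```text
time_s: 7.8
tool_pos: [0.4759, 0.1334, 0.0723]
ee_rot: [0.0, 0.332, 0.943, -0.0]
force: [-0.4, -2.3, 0.4]
finger_gap: -0.0006
```

Call:
{"name": "move_arm", "arguments": {
  "plan": [
    {"linear":[0,-6,0],"delta_rot":[0,0,0],"grip":0},
    {"linear":[0,-20,0],"delta_rot":[0,0,0],"grip":0},
    {"linear":[0,-30,-25],"delta_rot":[0,0,0],"grip":0},
    {"linear":[0,-60,-60],"delta_rot":[0,0,0],"grip":0},
    {"linear":[0,-100,-100],"delta_rot":[0,0,0],"grip":0},
    {"linear":[0,-140,-110],"delta_rot":[0,0,0],"grip":0},
    {"linear":[0,-140,-110],"delta_rot":[0,0,0],"grip":0}
  ]
}}

```text
time_s: 8.5
tool_pos: [0.3855, 0.0208, 0.1839]
ee_rot: [0.001, 0.334, 0.943, 0.001]
force: [0.9, 1.0, -0.4]
finger_gap: 0.0
```

```bash
python3 st.py;python3 - <<'E'
from h import *
a=snap('side','pics/s5.png')['color'][:,:,::-1]
b=snap('top','pics/t5.png')['color'][:,:,::-1]
cv2.imwrite('pics/d5.png',cv2.resize(b[160:300,140:300],None,fx=4,fy=4,interpolation=cv2.INTER_CUBIC))
p=np.load('p.npy')
for w in(-.53,-.58,-.63,-.68,-.73): G=S2W(p,pegs(w));print(w,np.round((proj('top',G)-[140,160])*4+1.5).tolist())
E
```

```text
t 8.5 stand xyz mm [-119.1   58.8  183.9] F stand [ 1.4 -0.1 -0.4] gap 0.0
tool axes in stand
 [[ 0.003  1.     0.003]
 [ 1.    -0.003 -0.001]
 [-0.001  0.003 -1.   ]]
-0.53 [[232.0, 200.0], [180.0, 371.0], [326.0, 471.0], [467.0, 359.0], [407.0, 193.0]]
-0.58 [[238.0, 195.0], [177.0, 363.0], [319.0, 472.0], [465.0, 367.0], [413.0, 198.0]]
-0.63 [[244.0, 191.0], [175.0, 356.0], [311.0, 471.0], [462.0, 374.0], [419.0, 202.0]]
-0.68 [[250.0, 187.0], [174.0, 349.0], [304.0, 471.0], [459.0, 381.0], [424.0, 207.0]]
-0.73 [[257.0, 184.0], [173.0, 341.0], [296.0, 470.0], [456.0, 388.0], [430.0, 212.0]]
```

View pics/d5.png

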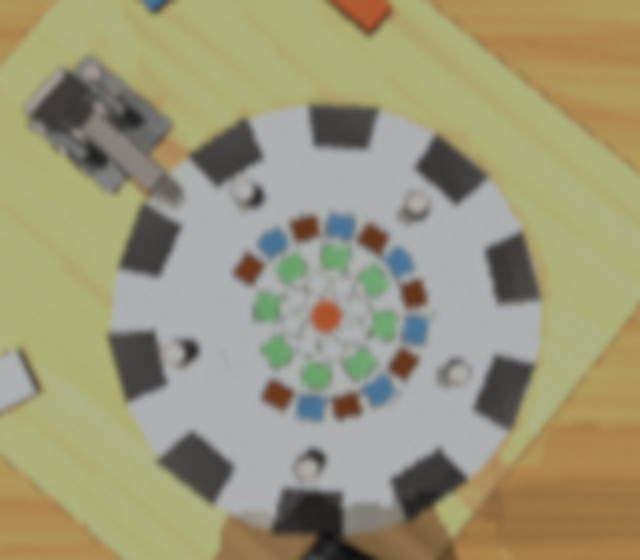

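Predicted and seen pegs agree, giving a wheel angle of about -0.625 rad. The notch is centred under the nose. Next I'll go behind the tab.

Call:
{"name": "move_arm", "arguments": {
  "plan": [
    {"linear":[-10,45,-10],"delta_rot":[0,0,0],"grip":0},
    {"linear":[-20,90,-15],"delta_rot":[0,0,0],"grip":0},
    {"linear":[-30,135,-15],"delta_rot":[0,0,0],"grip":0},
    {"linear":[-40,180,-15],"delta_rot":[0,0,0],"grip":0},
    {"linear":[-50,225,-15],"delta_rot":[0,0,0],"grip":0},
    {"linear":[-59,270,-15],"delta_rot":[0,0,0],"grip":0},
    {"linear":[-59,310,-15],"delta_rot":[0,0,0],"grip":0},
    {"linear":[-59,334,-15],"delta_rot":[0,0,0],"grip":0}
  ]
}}

```text
time_s: 9.4
tool_pos: [0.6438, 0.251, 0.195]
ee_rot: [-0.001, 0.331, 0.944, -0.0]
force: [-0.6, -0.9, 0.3]
finger_gap: -0.0001
```

```bash
python3 st.py
```

```text
t 9.4 stand xyz mm [222.1   1.7 195. ] F stand [-1.1 -0.1  0.3] gap -0.0001
tool axes in stand
 [[-0.003  1.    -0.001]
 [ 1.     0.003  0.002]
 [ 0.002 -0.001 -1.   ]]
```

Call:
{"name": "move_arm", "arguments": {
  "plan": [
    {"linear":[-1,0,30],"delta_rot":[0,0,0],"grip":0},
    {"linear":[-1,0,60],"delta_rot":[0,0,0],"grip":0},
    {"linear":[-1,0,85],"delta_rot":[0,0,0],"grip":0},
    {"linear":[-1,0,87],"delta_rot":[0,0,0],"grip":0},
    {"linear":[-1,-15,87],"delta_rot":[0,0,0],"grip":0},
    {"linear":[-1,-30,87],"delta_rot":[0,0,0],"grip":0},
    {"linear":[-1,-40,87],"delta_rot":[0,0,0],"grip":0},
    {"linear":[-1,-44,87],"delta_rot":[0,0,0],"grip":0}
  ]
}}

```text
time_s: 10.2
tool_pos: [0.6164, 0.2127, 0.1111]
ee_rot: [0.0, 0.332, 0.943, 0.0]
force: [1.5, 1.2, 1.7]
finger_gap: 0.0
```

```bash
python3 st.py
```

```text
t 10.2 stand xyz mm [175.1  -1.  111.1] F stand [ 1.9 -0.4  1.7] gap 0.0
tool axes in stand
 [[-0.001  1.     0.001]
 [ 1.     0.001 -0.   ]
 [-0.     0.001 -1.   ]]
```

Call:
{"name": "move_arm", "arguments": {
  "plan": [
    {"linear":[0,-3,0],"delta_rot":[0,0,0],"grip":0},
    {"linear":[0,-6,0],"delta_rot":[0,0,0],"grip":0},
    {"linear":[0,-9,0],"delta_rot":[0,0,0],"grip":0},
    {"linear":[0,-12,0],"delta_rot":[0,0,0],"grip":0},
    {"linear":[0,-15,0],"delta_rot":[0,0,0],"grip":0},
    {"linear":[0,-17,0],"delta_rot":[0,0,0],"grip":0},
    {"linear":[0,-19,0],"delta_rot":[0,0,0],"grip":0}
  ]
}}

```text
time_s: 10.9
tool_pos: [0.6043, 0.198, 0.1102]
ee_rot: [-0.0, 0.332, 0.943, -0.0]
force: [0.9, 0.7, -0.3]
finger_gap: -0.0001
```

Call:
{"name": "move_arm", "arguments": {
  "plan": [
    {"linear":[0,-1,0],"delta_rot":[0,0,0],"grip":0},
    {"linear":[0,-2,0],"delta_rot":[0,0,0],"grip":0}
  ]
}}

```text
time_s: 11.1
tool_pos: [0.6032, 0.1965, 0.1103]
ee_rot: [0.0, 0.332, 0.943, -0.0]
force: [0.2, 0.9, 0.2]
finger_gap: -0.0004
```

```bash
python3 st.py
```

```text
t 11.1 stand xyz mm [154.1  -0.8 110.3] F stand [0.8 0.4 0.2] gap -0.0004
tool axes in stand
 [[-0.001  1.    -0.   ]
 [ 1.     0.001 -0.   ]
 [-0.    -0.    -1.   ]]
```

Call:
{"name": "move_arm", "arguments": {
  "plan": [
    {"linear":[0,-1,0],"delta_rot":[0,0,0],"grip":0},
    {"linear":[0,-2,0],"delta_rot":[0,0,0],"grip":0}
  ]
}}

```text
time_s: 11.3
tool_pos: [0.602, 0.1949, 0.1103]
ee_rot: [0.0, 0.332, 0.943, -0.0]
force: [0.7, 0.8, -0.9]
finger_gap: 0.0003
```

Call:
{"name": "move_arm", "arguments": {
  "plan": [
    {"linear":[0,-1,0],"delta_rot":[0,0,0],"grip":0},
    {"linear":[0,-2,0],"delta_rot":[0,0,0],"grip":0}
  ]
}}

```text
time_s: 11.5
tool_pos: [0.6013, 0.1942, 0.1106]
ee_rot: [0.001, 0.331, 0.943, 0.001]
force: [6.5, 7.9, -1.6]
finger_gap: 0.0002
```

Call:
{"name": "move_arm", "arguments": {
  "plan": [
    {"linear":[0,-1,0],"delta_rot":[0,0,0],"grip":0}
  ]
}}

```text
time_s: 11.6
tool_pos: [0.601, 0.194, 0.1108]
ee_rot: [0.001, 0.331, 0.944, 0.001]
force: [9.6, 9.6, -2.1]
finger_gap: 0.0004
```

```bash
python3 st.py
```

```text
t 11.6 stand xyz mm [150.9  -0.7 110.8] F stand [13.5 -1.4 -2.1] gap 0.0004
tool axes in stand
 [[-0.002  1.     0.003]
 [ 1.     0.002 -0.001]
 [-0.001  0.003 -1.   ]]
```

The tab met a firm stop at x=151 mm, where pawl-down was predicted (150 mm). Next I'll retreat and verify.

Call:
{"name": "move_arm", "arguments": {
  "plan": [
    {"linear":[0,10,0],"delta_rot":[0,0,0],"grip":0},
    {"linear":[0,35,0],"delta_rot":[0,0,0],"grip":0},
    {"linear":[0,60,-20],"delta_rot":[0,0,0],"grip":0},
    {"linear":[0,70,-60],"delta_rot":[0,0,0],"grip":0},
    {"linear":[35,80,-90],"delta_rot":[0,0,0],"grip":0},
    {"linear":[75,80,-110],"delta_rot":[0,0,0],"grip":0},
    {"linear":[115,80,-120],"delta_rot":[0,0,0],"grip":0},
    {"linear":[160,80,-120],"delta_rot":[0,0,0],"grip":0}
  ]
}}

```text
time_s: 12.4
tool_pos: [0.5251, 0.3559, 0.2319]
ee_rot: [0.001, 0.332, 0.943, 0.001]
force: [0.4, 0.5, 0.0]
finger_gap: -0.0003
```

Call:
{"name": "move_arm", "arguments": {
  "plan": [
    {"linear":[40,0,0],"delta_rot":[0,0,0],"grip":0},
    {"linear":[80,0,0],"delta_rot":[0,0,0],"grip":0},
    {"linear":[120,0,0],"delta_rot":[0,0,0],"grip":0},
    {"linear":[120,0,0],"delta_rot":[0,0,0],"grip":0},
    {"linear":[120,0,0],"delta_rot":[0,0,0],"grip":0}
  ]
}}

```text
time_s: 12.9
tool_pos: [0.4313, 0.4308, 0.2303]
ee_rot: [0.0, 0.331, 0.944, -0.0]
force: [1.3, -0.9, 0.7]
finger_gap: -0.0003
```

```bash
python3 st.py;python3 - <<'E'
from h import *
a=snap('side','pics/s6.png')['color'][:,:,::-1]
b=snap('top','pics/t6.png')['color'][:,:,::-1]
A=cv2.resize(a[140:270,135:275],None,fx=4,fy=4);B=cv2.resize(b[160:290,130:270],None,fx=4,fy=4)
cv2.imwrite('pics/d6.png',cv2.resize(np.hstack([A,B]),(800,371)))
p=np.load('p.npy')
for w in(-.53,-.63,-.73): G=S2W(p,pegs(w));print(w,(np.round((proj('top',G)-[130,160])*2.857)+[400,0]).tolist())
E
```

```text
t 12.9 stand xyz mm [229.1 279.9 230.3] F stand [ 0.1 -1.6  0.7] gap -0.0003
tool axes in stand
 [[-0.002  1.    -0.001]
 [ 1.     0.002 -0.   ]
 [-0.    -0.001 -1.   ]]
-0.53 [[593.0, 142.0], [556.0, 264.0], [661.0, 336.0], [761.0, 256.0], [718.0, 137.0]]
-0.63 [[602.0, 135.0], [553.0, 253.0], [650.0, 336.0], [758.0, 266.0], [726.0, 143.0]]
-0.73 [[611.0, 130.0], [551.0, 243.0], [639.0, 334.0], [753.0, 276.0], [734.0, 151.0]]
```

View pics/d6.png

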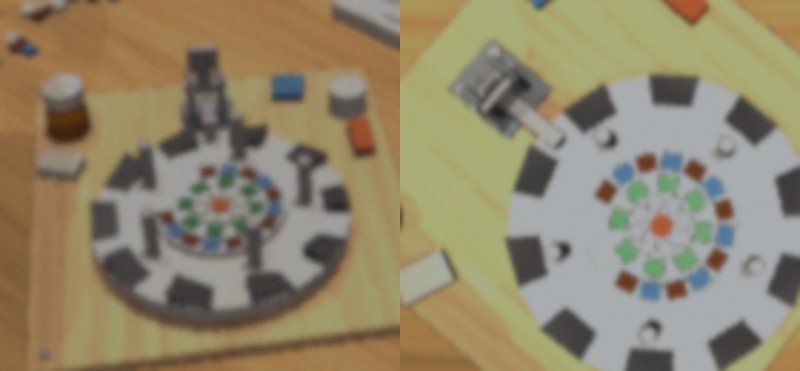

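The tab top is at (201,47); the prediction for lift 0 was (201,45). Arm end and pegs match a pawl that is down and a wheel at about -0.63 rad, and the bystanders are where they were. Handing in.

```bash
python3 -c "
from bench import *
print(finish_job())"
```

```text
the job is handed in; nothing more can be done
None
```

The wheel is back one notch and the pawl is down in the new notch. I handed the job in at about 13 s of the 51 s allowed, with the arm well clear of the stand.

- **How it was done:** With the gripper shut, I pushed the thumb tab to lift the pawl about 0.4 rad. I then pushed the peg at 90° until the wheel had turned clockwise one notch. Last, I pushed the tab back until it met a firm stop.
- **Forces:** The highest reading was about 13.5 N, at that stop. Readings during the other pushes were about 4 N or less. Nothing was gripped.
- **Last checks:** The pictures put the wheel at about -0.63 rad (target -0.628). The tab tip is within about 1 pixel of where it should be with the pawl fully down, and the finger met the stop within 1 mm of the predicted place.
- **Bystanders:** The jar, tin and tiles looked unmoved in the last picture. I compared them by eye only and did not measure them.
- **One disagreement:** The fingertip turned out thinner than I had assumed (about 9 mm half-thickness instead of 14.5), so I corrected for that during the pushes.

No check failed.

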